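# Sort leftover hardware after a job

## Task

Sort the leftover bits into their containers: the two bolts into the long two-bay tray, one in each bay and lying lengthwise; the two nuts into the round dish, flat on its floor side by side; and the pipe offcut into the square bin, standing on end on its floor. Leave the roll of tape where it lies, and finish with everything released and at rest.

Things in the scene. Friction and masses are not known exactly. Their poses are not given: they have to be found in the camera images.
- bolt_m12: Larger steel hex bolt lying on its side, 68 mm long: shank 12 mm diameter, 60 mm long; head 19 x 21 mm, 8 mm thick. Origin halfway along, 10.5 mm off the shank axis (on the side that was underneath). y runs along the bolt towards the head; it may have rolled about y and tips slightly. Shank axis 5 to 10.5 mm above its support. Under 0.1 kg. Grasp across the shank.
- bolt_m10: Smaller steel hex bolt lying on its side, 52 mm long: shank 10 mm diameter, 45 mm long; head 16 x 18 mm, 7 mm thick. Origin halfway along, 9 mm off the shank axis (on the side that was underneath). y runs along the bolt towards the head; it may have rolled about y and tips slightly. Shank axis 5 to 9 mm above its support. Under 0.1 kg. Grasp across the shank.
- nut_1: Larger hex nut lying flat, grey steel, 30 mm across flats, 34 mm across corners, 15 mm high. Origin at the centre of its underside, z up along the hole; x axis is normal to a pair of flats (other flats at 60 degree steps), y points to a corner.
- nut_0: Smaller hex nut lying flat, bright steel, 24 mm across flats, 27 mm across corners, 12 mm high. Origin at the centre of its underside, z up along the hole; x axis is normal to a pair of flats (other flats at 60 degree steps), y points to a corner.
- pipe_offcut: Short piece of rusty steel pipe standing on end, 48 mm outside diameter, 28 mm bore as it collides, 60 mm high. Origin at the centre of its underside, z up along the pipe. 0.17 to 0.28 kg.
- tape_roll_yellow: Roll of cream-yellow insulating tape lying flat, loose, 76 mm diameter and 19 mm high; a bystander that is to be left where it lies (it must not be shifted by 30 mm). Origin at the centre of its underside.
- bolt_tray: Long low open steel tray, fixed, 95 mm (x) by 218 mm (y) outside, 25 mm high, walls and floor 3 mm (floor top at z = 3 mm). A 3 mm cross wall at y = 0, up to 22 mm high, parts it into two bays, each 89 mm (x) by 103 mm (y), centred at y = +53 and -53 mm. Origin at the centre of its underside, y along its length.
- nut_dish: Shallow round open aluminium dish, fixed, 162 mm outside diameter, 22 mm high, wall and floor 3 mm (floor top at z = 3 mm), flat floor about 140 mm in diameter. Origin at the centre of its underside, z up.
- offcut_bin: Square open grey-painted bin, fixed, 132 x 132 mm outside, 45 mm high, walls and floor 3 mm (floor top at z = 3 mm), inside 126 x 126 mm. Origin at the centre of its underside, x and y square to its walls.

How it is judged:
By the outcome, as a careful person would: the job done as asked, in the order asked, and still so for the second after the job is handed in, with the robot touching nothing.
It also fails if it takes over 120 s, if anything falls off the work surface, if the arm or the gripper's body presses on something with over 40 N, if the wrist force passes 120 N, or if a joint passes its speed limit or range.

## Robot

A 7-joint arm with a two-finger parallel gripper is mounted at the origin on a cart in front of the work surface, level with it; the furniture and walls round the work are solid. World frame = base frame: x ahead of the robot, y to its left, z up, the work surface at z = 0. Lengths are in m, angles in degrees, forces in N, time in s.
With the tool pointing down it reaches from about 0.35 to 0.775 m from the base axis. Payload 3.1 kg.
Tool frame: the origin (TCP) lies midway between the tips of the shut fingers; the grasp point (between the pads) lies 19 mm behind it; z points along the fingers, y is the line along which they close (so a half turn about z gives the same grasp; the last joint's range is limited). The gripper opens to 85 mm and grips with 20 to 120 N. Pads are 22 mm wide; open, the fingers measure 114 mm over their backs; the gripper's body (76 mm by 85 mm) begins 54 mm behind the grasp point. The pads swing forward as they close: fully open they stand 13 mm farther back than shut.
Start: joints at [-68.165, 17.813, 0.802, 86.603, -0.252, 75.585, -1.558], TCP at [0.226, 0.502, 0.208] pointing down, gripper open.
Joint ranges: [-154.91, 154.91], [-16.99, 109.72], [-72.82, 74.43], [7.12, 147.25], [-82.49, 262.49], [11.32, 116.49], [-174.64, 174.64]. Speed limits (degrees/s): [159.86, 159.86, 180, 180, 180, 180, 180].

## Interface

Orientations are given as a 3x3 rotation matrix whose columns are the frame's x, y, z axes.
In Python, from plant import arm gives the robot as it stands. The module is installed in compiled form; this text tells all that it offers.
- The arm moves only by the tool send_rows, never from a script. Its arguments are lists of equal length, an entry for each row: "delta_pos": the shift along the tool's x, y, z in m, a list of three; "twist": the turn about the tool's z in rad. In form: {"delta_pos": [[dx, dy, dz], ...], "twist": [twist, ...]}. A call has 1 to 20 rows; each row shifts and turns the commanded pose from where the row before left it, along the tool's axes as they then stand; what a row does not reach is not made up. A row lasts 1/8 s, in which the tool goes at most 62.5 mm and 10.7 degrees, less where a joint would pass 70% of its speed; a pose out of reach is approached as far as the arm can. A call is refused whole if a number of a shift passes 0.0625 or a number of a turn 0.188, either way. A call with a gripper value outside its range is refused whole. "gripper" is the opening, from 0 (shut) to 1 (fully open), set as the call begins (left out, the last holds). The fingers move at their own pace and stop on an object; "squeeze" is the grip in N (left out, the last holds). Time passes only in rows, so rows that do not move let the fingers close. It gives the time, the measured TCP pose, the force, the opening and the grip force at its end, in the units of the state.
- arm.read_state(): the state, without advancing time (a new reading comes with each control period).
- arm.get_image(name): name is "side" or "top"; returns a dict with "image" (480x640x3 uint8, red, green, blue), "intrinsics" (3x3 intrinsics, pixels), "extrinsics" (4x4, takes a point from world to camera coordinates). Camera axes: x right, y down, z forward; pixel columns grow to the right and rows downward; lengths in m; the calibration is good to about 2 mm. A picture is of the moment at which its call begins. There is no depth.
- arm.job_done(): hands the job in; it is judged then, once.
The state is a dict: "time_s": time; "q": joint angles; "dq": joint speeds; "tau": joint torques, N m; "eef_pos": TCP position; "tool_rot": TCP orientation; "ft_force": force on the tool from outside, world axes, zero at the start; "torque": the same for the moment, N m; "opening": finger opening in m; "finger_force": force on a finger pad.
Only numpy, scipy, OpenCV 4.12 (cv2) and the standard library are available. Lean on these libraries where they do the work, as an engineer would, in place of code of your own. Each camera call takes 0.05 s, during which the arm holds its last target. There are 200 camera calls.

## Working session

There is one attempt and no reset: what is moved stays moved. The work goes in short steps, Python scripts to look and compute and a tool call to move; the robot and the scene stay as the last step left them, time stands still between calls to the robot, and variables do not carry over. Pictures are saved under pics/ and viewed, at most 14 in all, crops included, and the job is handed in when it is done.

Besides the shell and the picture viewer there is one more tool, called after "Emit:" as name([rows], argument=value, ...), one row to a line, values as JSON. send_rows: Moves the arm, as the interface text tells. Its arguments: {"type":"object","properties":{"delta_pos":{"type":"array","items":{"type":"array","items":{"type":"number"}}},"twist":{"type":"array","items":{"type":"number"}},"gripper":{"type":"number"},"squeeze":{"type":"number"}},"required":["delta_pos","twist"]}

```bash
mkdir -p pics; cat > h.py <<'E'
import numpy as np, cv2
from plant import arm
def snap(name,fn):
    d=arm.get_image(name); cv2.imwrite('pics/'+fn,cv2.cvtColor(d['image'],cv2.COLOR_RGB2BGR))
    np.savez('cal_'+name,K=d['intrinsics'],E=d['extrinsics']); return d
def w(name,u,v,z):
    c=np.load('cal_%s.npz'%name); K,E=c['K'],c['E']; R,t=E[:3,:3],E[:3,3]
    r=R.T@np.linalg.inv(K)@[u,v,1]; o=-R.T@t
    return (o+r*(z-o[2])/r[2])
def px(name,p):
    c=np.load('cal_%s.npz'%name); q=c['K']@(c['E'][:3,:3]@np.array(p)+c['E'][:3,3]); return q[:2]/q[2]
def crop(src,fn,x0,y0,x1,y1,s):
    im=cv2.imread('pics/'+src)[y0:y1,x0:x1]; cv2.imwrite('pics/'+fn,cv2.resize(im,None,fx=s,fy=s,interpolation=cv2.INTER_CUBIC))
E
python3 - <<'E'
from h import *
for n in('top','side'):
    d=snap(n,n+'0.png'); print(d['intrinsics'].tolist()); E=d['extrinsics'];print(-E[:3,:3].T@E[:3,3],E[:3,:3].round(3).tolist())
s=arm.read_state();print({k:np.round(v,3).tolist() for k,v in s.items()})
E
```

```text
[[497.71891483649057, 0.0, 328.33707104167735], [0.0, 497.71891483649057, 245.10218673588076], [0.0, 0.0, 1.0]]
[ 0.45167385 -0.03193378  0.92104632] [[0.018, -1.0, 0.001], [-0.996, -0.018, -0.086], [0.086, 0.001, -0.996]]
[[441.8053080585384, 0.0, 322.8074318416005], [0.0, 441.8053080585384, 234.51840750313664], [0.0, 0.0, 1.0]]
[ 0.15947712 -0.66664329  0.47618167] [[0.879, -0.476, -0.009], [-0.242, -0.429, -0.87], [0.41, 0.768, -0.492]]
{'time_s': 0.1, 'q': [-68.164, 17.858, 0.802, 86.684, -0.252, 75.585, -1.559], 'dq': [-0.033, -0.047, -0.04, -0.275, 0.07, -0.042, -0.022], 'tau': [0.001, -38.086, 0.147, -23.124, 0.012, 0.008, 0.0], 'eef_pos': [0.225, 0.501, 0.207], 'tool_rot': [[-0.912, 0.41, -0.001], [0.41, 0.912, -0.002], [-0.0, -0.002, -1.0]], 'ft_force': [0.726, 0.543, 0.343], 'torque': [0.01, -0.003, -0.009], 'finger_force': 0.0, 'opening': 0.086}
```

View pics/top0.png

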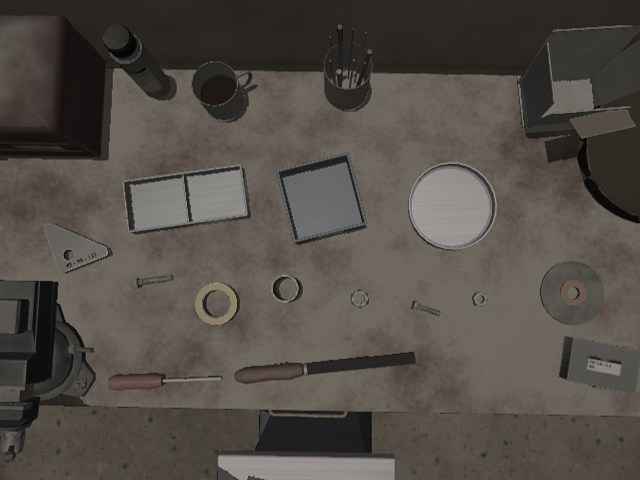

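View pics/side0.png

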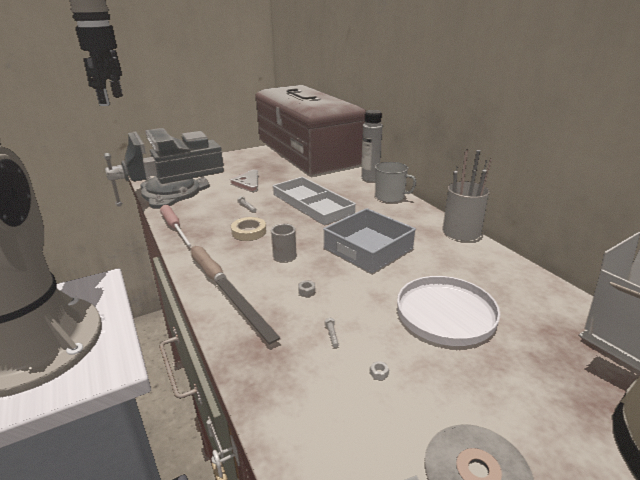

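The top picture shows the M12 bolt at about (153,281), tape at (216,303), pipe at (286,288), larger nut at (360,298), M10 bolt at (426,308) and smaller nut at (480,298). The containers are the tray (187,198), bin (321,197) and dish (452,205). The side picture shows the same layout and the paths are clear. Next I'll enlarge these.

```bash
python3 - <<'E'
from h import *
im=cv2.imread('pics/top0.png')
a=im[260:330,125:325];b=im[260:330,330:530]
f=lambda x,s:cv2.resize(x,None,fx=s,fy=s,interpolation=cv2.INTER_CUBIC)
cv2.imwrite('pics/c1.png',np.clip(f(np.vstack([a,b]),4)*1.4,0,255).astype('uint8'))
cv2.imwrite('pics/c2.png',np.clip(f(im[145:255,110:510],2)*1.3,0,255).astype('uint8'))
E
```

```text
(no output)
```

View pics/c1.png

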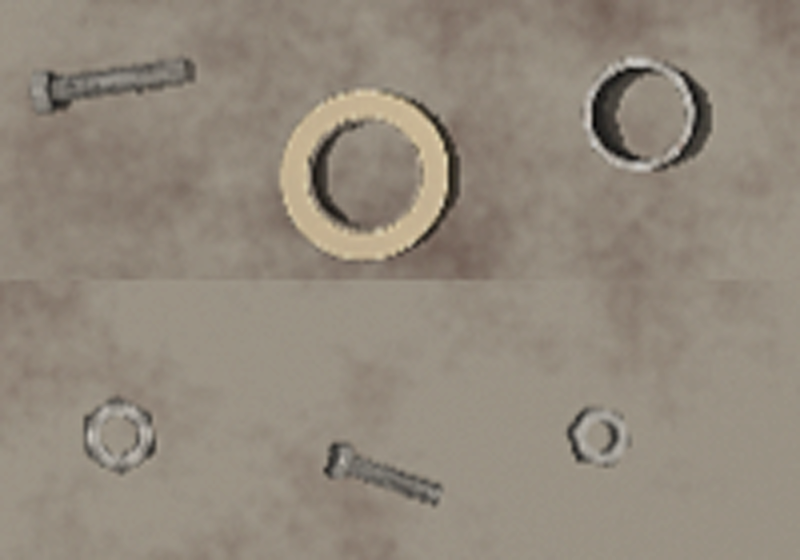

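View pics/c2.png

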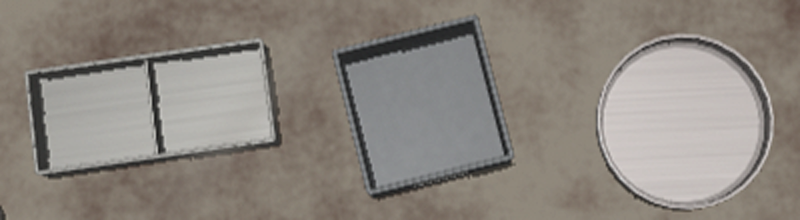

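Crop 1: M12 head end is at (32,93) and its tip at (193,70). The pipe rim centre is (642,114), nut_1 (119,435), M10 head (328,458) and tip (441,493), nut_0 (598,436). Crop 2: the tray corners are (26,73), (263,40), (275,138), (42,173). The bin corners are (333,48), (477,16), (512,158), (372,194), and the dish centre is (685,122).

```bash
python3 - <<'E'
from h import *
np.set_printoptions(precision=4,suppress=True)
A=lambda x,y,z:w('top',125+x/4,260+y/4,z)
B=lambda x,y,z:w('top',330+x/4,260+(y-280)/4,z)
C=lambda x,y,z:w('top',110+x/2,145+y/2,z)
def line(n,h,t):
    d=h-t; print(n,h[:2],t[:2],'mid',((h+t)/2)[:2],'len',np.hypot(*d[:2]),'dir',np.degrees(np.arctan2(d[1],d[0])))
line('m12',A(32,93,.015),A(193,70,.008)); line('m10',B(328,458,.013),B(441,493,.007))
print('pipe',A(642,114,.06),'tape',A(365,175,.019),'nut1',B(119,435,.015),'nut0',B(598,436,.012))
for n,z,P in(('tray',.025,[(26,73),(263,40),(275,138),(42,173)]),('bin',.045,[(333,48),(477,16),(512,158),(372,194)])):
    p=np.array([C(*q,z)[:2] for q in P]); c=p.mean(0); e=p[1]-p[0]+p[2]-p[3]; f=p[0]-p[3]+p[1]-p[2]
    print(n,c,np.hypot(*e)/2,np.hypot(*f)/2,'long',np.degrees(np.arctan2(e[1],e[0])),'short',np.degrees(np.arctan2(f[1],f[0])))
print('dish',C(685.5,122,.022))
im=cv2.imread('pics/top0.png')
f=lambda u,v:cv2.resize(im[v-12:v+12,u-12:u+12],None,fx=16,fy=16,interpolation=cv2.INTER_CUBIC)
cv2.imwrite('pics/c3.png',np.clip(np.hstack([f(360,299),f(480,299)])*1.4,0,255).astype('uint8'))
E
```

```text
m12 [0.4537 0.3218] [0.4655 0.2515] mid [0.4596 0.2866] len 0.07135297771533904 dir 99.55456377021844
m10 [ 0.4245 -0.1849] [ 0.4095 -0.2374] mid [ 0.417  -0.2112] len 0.054667867033617853 dir 73.9816713658984
pipe [0.4494 0.0411 0.06  ] tape [0.4197 0.1685 0.019 ] nut1 [ 0.4332 -0.0899  0.015 ] nut0 [ 0.4367 -0.3077  0.012 ]
tray [0.6104 0.2298] 0.21549158186499093 0.09245319487786545 long -80.58927899095146 short 10.373901531075145
bin [ 0.6133 -0.018 ] 0.1301254227426416 0.13396780198605987 long -75.3324130671217 short 15.351902194238908
dish [ 0.6048 -0.2571  0.022 ]
```

View pics/c3.png

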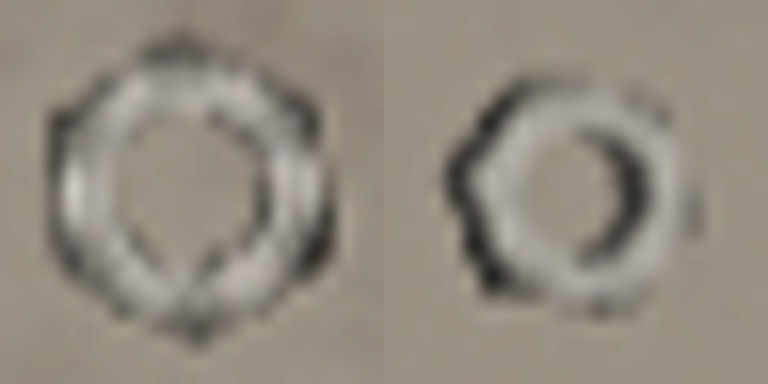

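Crop 3: nut_1 has corners at (182,40) and (198,340), so closing near world y meets its flats. nut_0 has corners at (450,170) and (695,215), giving flat normals near -10, 50 and 110 degrees. Sizes match what was given (bolts 71 and 55 mm, tray 215x92, bin 130x134). The helper below works out each move.

```bash
cat > go.py <<'E'
import sys; from h import *
# go.py x y z yaw : twist first, then tool-frame shift after twist
x,y,z,yaw=map(float,sys.argv[1:5]); s=arm.read_state(); R=np.array(s['tool_rot']); p=np.array(s['eef_pos'])
cur=np.degrees(np.arctan2(R[1,1],R[0,1])); d=(yaw-cur+90)%180-90; t=-np.radians(d)
c,n=np.cos(t),np.sin(t); R2=R@np.array([[c,-n,0],[n,c,0],[0,0,1]])
dp=R2.T@(np.array([x,y,z])-p)
print('pos',p.round(4),'yaw',round(cur,1),'open',round(s['opening'],4),'F',np.round(s['ft_force'],1),'ff',s['finger_force'],'t',s['time_s'],'q7',round(s['q'][6],1))
print('twist',round(t,4),'shift',dp.round(4),'len',np.linalg.norm(dp).round(3))
E
python3 go.py .459 .2905 .08 9.5
```

```text
pos [0.2254 0.5009 0.2073] yaw 65.8 open 0.0855 F [0.7 0.5 0.3] ff 0.0 t 0.1 q7 -1.6
twist 0.9822 shift [-0.2459  0.1958  0.1275] len 0.339
```

Emit:
send_rows([
  [0,0,0],
  [0,0,0],
  [0,0,0],
  [0,0,0],
  [0,0,0],
  [0,0,0],
  [-0.0307,0.0245,0],
  [-0.0307,0.0245,0],
  [-0.0307,0.0245,0],
  [-0.0307,0.0245,0],
  [-0.0307,0.0245,0],
  [-0.0307,0.0245,0],
  [-0.0307,0.0245,0],
  [-0.0307,0.0245,0],
  [0,0,0.0319],
  [0,0,0.0319],
  [0,0,0.0319],
  [0,0,0.0319],
  [0,0,0],
  [0,0,0],
], twist=[0.1637,0.1637,0.1637,0.1637,0.1637,0.1637,0,0,0,0,0,0,0,0,0,0,0,0,0,0], gripper=0.5)

```text
time_s: 2.6
eef_pos: [0.4602, 0.2921, 0.0817]
tool_rot: [[-0.165, 0.986, 0.001], [0.986, 0.165, 0.001], [0.001, 0.001, -1.0]]
ft_force: [0.2, 0.2, 0.3]
opening: 0.0429
finger_force: 0.0
```

```bash
python3 go.py .459 .2905 .005 9.5; python3 - <<'E'
from h import *
d=snap('side','side1.png'); print(px('side',[.459,.2905,.006]),px('side',arm.read_state()['eef_pos']))
crop('side1.png','s1c.png',190,140,310,230,6)
E
```

```text
pos [0.4602 0.2921 0.0817] yaw 9.5 open 0.0429 F [0.2 0.2 0.3] ff 0.0 t 2.6 q7 -17.3
twist 0.0001 shift [-0.0015 -0.0015  0.0767] len 0.077
[246.59272522 204.69394246] [243.97099499 175.38803705]
```

View pics/s1c.png

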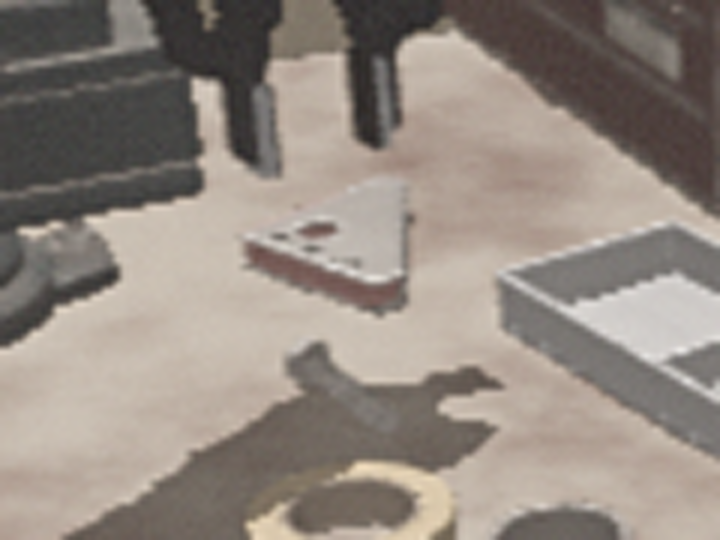

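The side crop shows the bolt's middle at about (247,204), against a prediction of (246.6,204.7), and the fingers clear above it. Going down to grasp.

Emit:
send_rows([
  [-0.0015,-0.0015,0.025],
  [0,0,0.025],
  [0,0,0.02],
  [0,0,0.007],
  [0,0,0],
  [0,0,0],
], twist=[0,0,0,0,0,0])

```text
time_s: 3.4
eef_pos: [0.4594, 0.2907, 0.005]
tool_rot: [[-0.165, 0.986, 0.002], [0.986, 0.165, 0.002], [0.001, 0.002, -1.0]]
ft_force: [0.9, 0.3, 0.1]
opening: 0.043
finger_force: 0.0
```

Emit:
send_rows([
  [0,0,0],
  [0,0,0],
  [0,0,0],
  [0,0,0],
  [0,0,0],
  [0,0,0],
], twist=[0,0,0,0,0,0], gripper=0, squeeze=40)

```text
time_s: 4.15
eef_pos: [0.4583, 0.29, 0.0037]
tool_rot: [[-0.165, 0.986, -0.0], [0.986, 0.165, -0.0], [-0.0, -0.0, -1.0]]
ft_force: [0.0, -0.1, 0.6]
opening: -0.0001
finger_force: 0.0
```

Emit:
send_rows([
  [0,0,-0.03],
  [0,0,-0.03],
  [0,0,-0.03],
  [0,0,0],
  [0,0,0],
], twist=[0,0,0,0,0])

```text
time_s: 4.78
eef_pos: [0.4576, 0.2897, 0.0929]
tool_rot: [[-0.165, 0.986, -0.001], [0.986, 0.165, -0.001], [-0.0, -0.001, -1.0]]
ft_force: [-0.9, -0.8, -0.1]
opening: -0.0
finger_force: 0.0
```

```bash
python3 go.py .6012 .286 .095 10
```

```text
pos [0.4576 0.2897 0.0929] yaw 9.5 open -0.0 F [-0.9 -0.8 -0.1] ff 0.0 t 4.775 q7 -17.5
twist -0.0087 shift [-0.0286  0.1408 -0.0023] len 0.144
```

```bash
python3 - <<'E'
from h import *
snap('top','top2.png'); snap('side','side2.png')
f=lambda n,x0,y0,x1,y1,s:cv2.resize(cv2.imread('pics/'+n)[y0:y1,x0:x1],None,fx=s,fy=s,interpolation=cv2.INTER_CUBIC)
a=f('top2.png',115,240,215,330,4);b=f('side2.png',210,160,310,250,4)
cv2.imwrite('pics/m2.png',np.clip(np.hstack([a,b])*1.4,0,255).astype('uint8')); print(px('top',[.459,.2905,.006]),px('side',[.459,.2905,.006]))
E
```

```text
[152.1430341 280.712673 ] [246.59272522 204.69394246]
```

View pics/m2.png

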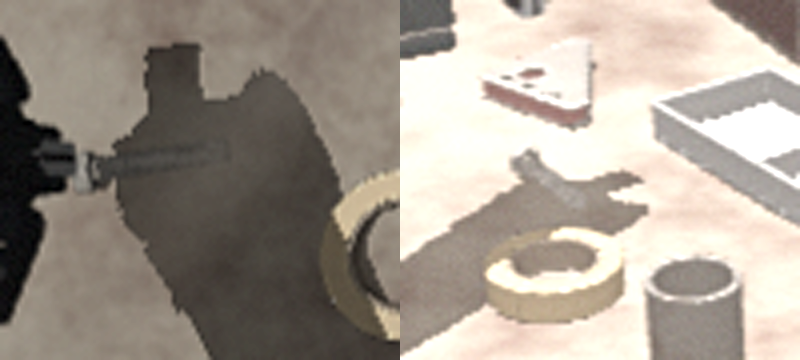

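The bolt is unmoved, with its tip at about (172,278) in the top view and its middle at (247,205) in the side view. The fingers closed over it because their tips ride higher when not shut, so I'll retry lower.

Emit:
send_rows([
  [0.001,0.0015,0],
  [0,0,0],
  [0,0,0.03],
  [0,0,0.03],
  [0,0,0.025],
  [0,0,0.007],
  [0,0,0],
  [0,0,0],
], twist=[0,0,0,0,0,0,0,0], gripper=0.4)

```text
time_s: 5.88
eef_pos: [0.4607, 0.2918, 0.0029]
tool_rot: [[-0.165, 0.986, 0.002], [0.986, 0.165, 0.001], [0.001, 0.002, -1.0]]
ft_force: [0.6, -0.3, 1.1]
opening: 0.0342
finger_force: 0.0
```

```bash
python3 go.py .459 .2905 -.001 9.5
```

```text
pos [0.4607 0.2918 0.0029] yaw 9.5 open 0.0342 F [ 0.6 -0.3  1.1] ff 0.0 t 5.875 q7 -15.3
twist 0.0 shift [-0.001  -0.0019  0.0039] len 0.004
```

Emit:
send_rows([
  [-0.001,-0.002,0.004],
  [0,0,0],
  [0,0,0],
], twist=[0,0,0])

```text
time_s: 6.25
eef_pos: [0.4578, 0.29, -0.0021]
tool_rot: [[-0.165, 0.986, 0.0], [0.986, 0.165, 0.0], [0.0, 0.0, -1.0]]
ft_force: [0.5, 1.0, -0.4]
opening: 0.0346
finger_force: 0.0
```

Emit:
send_rows([
  [0,0,0],
  [0,0,0],
  [0,0,0],
  [0,0,0],
  [0,0,0],
], twist=[0,0,0,0,0], gripper=0)

```text
time_s: 6.88
eef_pos: [0.4578, 0.2899, -0.0023]
tool_rot: [[-0.165, 0.986, 0.0], [0.986, 0.165, 0.0], [0.0, 0.0, -1.0]]
ft_force: [-0.5, -0.6, -0.0]
opening: -0.0001
finger_force: 0.0
```

```bash
python3 - <<'E'
from h import *
snap('side','side3.png');snap('top','top3.png'); s=arm.read_state(); print(px('side',s['eef_pos']),px('top',s['eef_pos']))
f=lambda n,x0,y0,x1,y1,s:cv2.resize(cv2.imread('pics/'+n)[y0:y1,x0:x1],None,fx=s,fy=s,interpolation=cv2.INTER_CUBIC)
a=f('top3.png',115,250,185,315,5);b=f('side3.png',200,160,290,225,5)
cv2.imwrite('pics/m3.png',np.clip(np.hstack([a,b])*1.6,0,255).astype('uint8'))
E
```

```text
[246.52688858 207.92696418] [154.01540534 281.44079781]
```

View pics/m3.png

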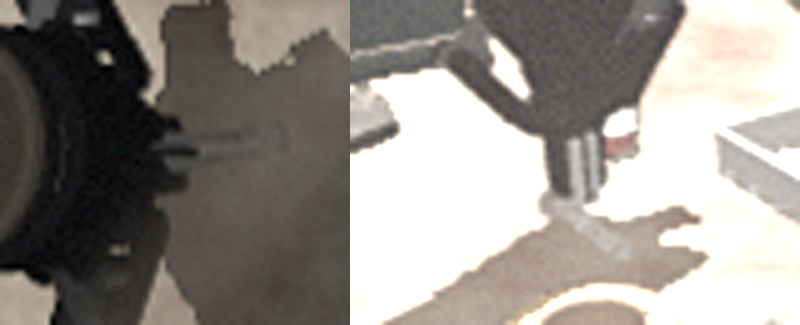

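The fingertips end at about (246,199) in the side view, but the reported TCP projects to (246.5,207.9). The top view also puts them high. So the real tips stand above the reported TCP, and I'll work out by how much.

```bash
python3 - <<'E'
from h import *
for z in(0,.01,.02,.025,.03): print(z,px('side',[.4578,.29,z]),px('top',[.4578,.29,z]),px('top',[.4578-.0018,.279,z]))
p=[.4602,.2921]
R=np.array([.986,.165])
for z in(.0817,.09,.1,.11): print(z,*[px('side',[p[0]+s*.0215*R[0],p[1]+s*.0215*R[1],z]).round(1) for s in(-1,1)])
for z in(.207,.22,.235):print(z,*[px('side',[.2254+s*.0427*.41,.5009+s*.0427*.912,z]).round(1) for s in(-1,1)])
E
python3 -c "
from h import *
crop('side0.png','s0c.png',60,50,150,120,8)"
```

```text
0 [246.42982791 207.06951052] [153.52635166 281.41644528] [159.43913645 282.50331965]
0.01 [246.04543211 203.40477573] [151.6138845  281.34495092] [157.59118712 282.44373478]
0.02 [245.65753777 199.70668672] [149.65900286 281.27187098] [155.70224679 282.3828282 ]
0.025 [245.46226369 197.84499176] [148.66521322 281.23471983] [154.74197642 282.35186545]
0.03 [245.26609691 195.97478606] [147.66027994 281.1971521 ] [153.7709363  282.32055544]
0.0817 [235.8 177.8] [251.7 173.5]
0.09 [235.4 174.5] [251.4 170.3]
0.1 [235.  170.5] [251.  166.3]
0.11 [234.5 166.5] [250.7 162.4]
0.207 [109.4 121.2] [121.3 111.9]
0.22 [108.  115.5] [120.1 106.6]
0.235 [106.3 108.9] [118.6 100.4]
```

View pics/s0c.png

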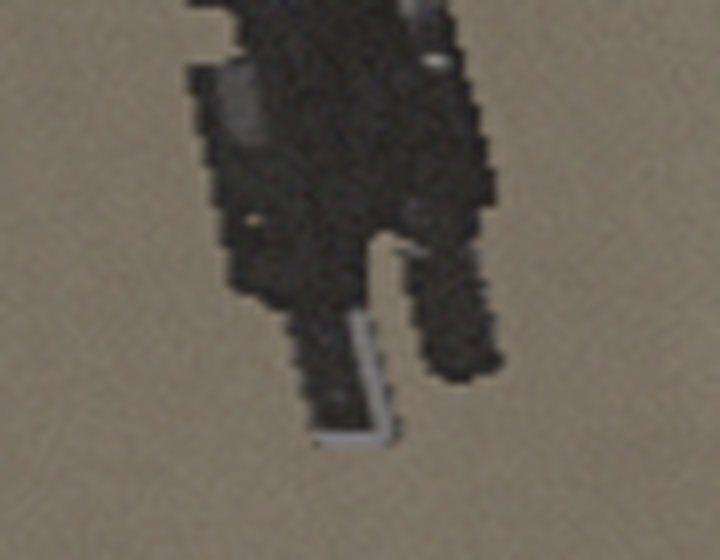

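With the gripper open, a tip is at (108,105), which fits z≈0.24 against a reported 0.207. All three views put the true tips about 20 mm behind the reported TCP, and I'll check that with a gentle touch on clear table beside the bolt.

Emit:
send_rows([
  [0,0,-0.03],
  [0,0.045,0],
  [0,0,0.03],
  [0,0,0.008],
  [0,0,0],
  [0,0,0],
], twist=[0,0,0,0,0,0])

```text
time_s: 7.72
eef_pos: [0.5023, 0.2978, -0.0095]
tool_rot: [[-0.166, 0.986, 0.001], [0.986, 0.166, 0.001], [0.001, 0.001, -1.0]]
ft_force: [-0.1, -0.4, -0.3]
opening: -0.0001
finger_force: 0.0
```

Emit:
send_rows([
  [0,0,0.003],
  [0,0,0],
], twist=[0,0])

```text
time_s: 7.98
eef_pos: [0.5021, 0.2975, -0.013]
tool_rot: [[-0.165, 0.986, 0.0], [0.986, 0.165, 0.0], [0.0, 0.0, -1.0]]
ft_force: [-0.4, 0.3, -0.7]
opening: 0.0
finger_force: 0.0
```

Emit:
send_rows([
  [0,0,0.003],
  [0,0,0],
], twist=[0,0])

```text
time_s: 8.22
eef_pos: [0.5019, 0.2972, -0.0166]
tool_rot: [[-0.165, 0.986, -0.001], [0.986, 0.165, -0.0], [-0.0, -0.001, -1.0]]
ft_force: [-0.4, 0.3, 0.6]
opening: 0.0001
finger_force: 0.0
```

Emit:
send_rows([
  [0,0,0.002],
  [0,0,0],
], twist=[0,0])

```text
time_s: 8.48
eef_pos: [0.502, 0.2972, -0.0185]
tool_rot: [[-0.165, 0.986, -0.0], [0.986, 0.165, -0.0], [-0.0, -0.0, -1.0]]
ft_force: [-0.6, 0.2, 0.1]
opening: 0.0001
finger_force: 0.0
```

Still no contact at a reported -18.5 mm, so the offset is real. I'll go a little further.

Emit:
send_rows([
  [0,0,0.002],
  [0,0,0],
], twist=[0,0])

```text
time_s: 8.72
eef_pos: [0.502, 0.2973, -0.0205]
tool_rot: [[-0.165, 0.986, -0.0], [0.986, 0.165, -0.0], [-0.0, -0.0, -1.0]]
ft_force: [0.4, -0.2, -0.1]
opening: -0.0002
finger_force: 0.0
```

Emit:
send_rows([
  [0,0,0.0015],
  [0,0,0],
], twist=[0,0])

```text
time_s: 8.98
eef_pos: [0.5021, 0.2973, -0.0219]
tool_rot: [[-0.165, 0.986, -0.0], [0.986, 0.165, -0.0], [-0.0, -0.0, -1.0]]
ft_force: [-0.3, -0.1, 0.4]
opening: 0.0001
finger_force: 0.0
```

Emit:
send_rows([
  [0,0,0.0015],
  [0,0,0],
], twist=[0,0])

```text
time_s: 9.22
eef_pos: [0.5023, 0.2974, -0.0228]
tool_rot: [[-0.165, 0.986, 0.0], [0.986, 0.165, 0.0], [0.0, 0.0, -1.0]]
ft_force: [-1.5, -0.2, 2.8]
opening: -0.0001
finger_force: 1.8
```

Emit:
send_rows([
  [0,0,0.0015],
  [0,0,0],
], twist=[0,0])

```text
time_s: 9.48
eef_pos: [0.5023, 0.2975, -0.0229]
tool_rot: [[-0.165, 0.986, 0.0], [0.986, 0.165, 0.001], [0.001, 0.0, -1.0]]
ft_force: [-4.7, -1.8, 11.9]
opening: 0.0
finger_force: 6.1
```

```bash
python3 - <<'E'
from h import *
snap('side','side4.png'); s=arm.read_state(); p=s['eef_pos']; print(p,s['ft_force'],[px('side',[p[0],p[1],z]).round(1) for z in(-.02,0,.01)])
crop('side4.png','s4c.png',220,160,310,230,8)
E
```

```text
[ 0.50238438  0.29745479 -0.02286304] [-4.61360441 -1.859272   11.625875  ] [array([262.8, 209.2]), array([262.2, 202.1]), array([261.9, 198.5])]
```

View pics/s4c.png

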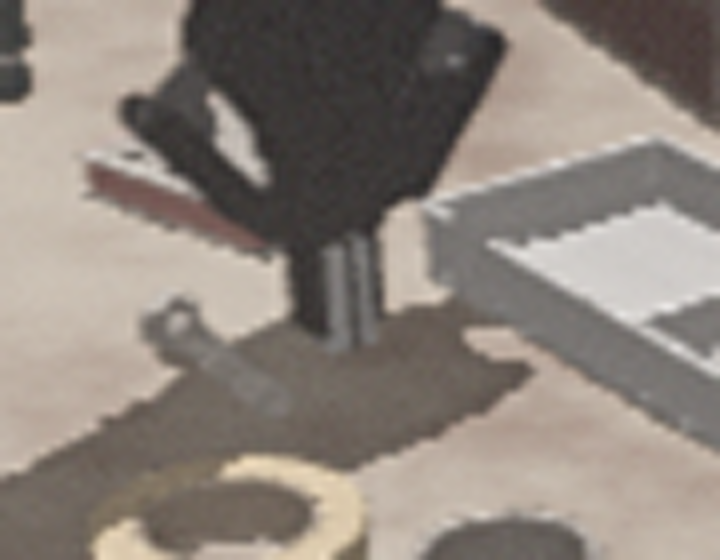

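Contact came at a reported -22.7 mm, with the tips on the table at (263,203) against a prediction of (262,202). So true z = reported + 0.0227 and xy agrees. The bolt is undisturbed.

Emit:
send_rows([
  [0,0,-0.03],
  [0,0,-0.03],
  [0,-0.044,0],
  [0,0,0],
  [0,0,0],
], twist=[0,0,0,0,0], gripper=0.4)

```text
time_s: 10.15
eef_pos: [0.4591, 0.2903, 0.0352]
tool_rot: [[-0.165, 0.986, 0.001], [0.986, 0.165, 0.0], [0.0, 0.001, -1.0]]
ft_force: [0.6, 0.2, 0.2]
opening: 0.0344
finger_force: 0.0
```

```bash
python3 go.py .459 .2905 -.0197 9.5
```

```text
pos [0.4591 0.2903 0.0352] yaw 9.5 open 0.0344 F [0.6 0.2 0.2] ff 0.0 t 10.15 q7 -16.0
twist 0.0003 shift [ 0.0002 -0.0002  0.0549] len 0.055
```

Emit:
send_rows([
  [0,0,0.025],
  [0,0,0.02],
  [0,0,0.01],
  [0,0,0],
  [0,0,0],
], twist=[0,0,0,0,0])

```text
time_s: 10.78
eef_pos: [0.4599, 0.2905, -0.0191]
tool_rot: [[-0.165, 0.986, 0.002], [0.986, 0.165, 0.001], [0.001, 0.002, -1.0]]
ft_force: [0.3, 0.6, -0.4]
opening: 0.0342
finger_force: 0.0
```

Emit:
send_rows([
  [0,0,0],
  [0,0,0],
  [0,0,0],
  [0,0,0],
  [0,0,0],
], twist=[0,0,0,0,0], gripper=0, squeeze=40)

```text
time_s: 11.4
eef_pos: [0.4594, 0.2905, -0.0191]
tool_rot: [[-0.165, 0.986, 0.001], [0.986, 0.165, 0.001], [0.001, 0.001, -1.0]]
ft_force: [-0.3, -0.8, 5.6]
opening: 0.0101
finger_force: 39.3
```

Emit:
send_rows([
  [0,0,-0.02],
  [0,0,-0.03],
  [0,0,-0.03],
  [0,0,0],
  [0,0,0],
], twist=[0,0,0,0,0])

```text
time_s: 12.02
eef_pos: [0.4575, 0.2894, 0.0589]
tool_rot: [[-0.165, 0.986, -0.002], [0.986, 0.165, -0.001], [-0.001, -0.003, -1.0]]
ft_force: [0.5, -0.4, -0.1]
opening: 0.0104
finger_force: 39.1
```

```bash
python3 go.py .6012 .286 .06 10
```

```text
pos [0.4575 0.2894 0.0589] yaw 9.5 open 0.0104 F [ 0.5 -0.4 -0.1] ff 39.09622013568878 t 12.025 q7 -16.6
twist -0.0085 shift [-0.0283  0.1409 -0.0015] len 0.144
```

Emit:
send_rows([
  [-0.006,0.028,0],
  [-0.006,0.028,0],
  [-0.006,0.028,0],
  [-0.005,0.028,0],
  [-0.005,0.029,0],
  [0,0,0],
  [0,0,0],
], twist=[-0.0085,0,0,0,0,0,0])

```text
time_s: 12.9
eef_pos: [0.6006, 0.2864, 0.0582]
tool_rot: [[-0.173, 0.985, -0.004], [0.985, 0.173, -0.001], [-0.001, -0.004, -1.0]]
ft_force: [-0.6, -0.2, -1.6]
opening: 0.01
finger_force: 39.2
```

```bash
python3 go.py .601 .286 -.0135 10
```

```text
pos [0.6006 0.2864 0.0582] yaw 10.0 open 0.01 F [-0.6 -0.2 -1.6] ff 39.20466899871826 t 12.9 q7 -8.3
twist -0.0002 shift [-0.0004  0.0006  0.0717] len 0.072
```

Emit:
send_rows([
  [0,0,0.025],
  [0,0,0.025],
  [0,0,0.014],
  [0,0,0.007],
  [0,0,0],
  [0,0,0],
], twist=[0,0,0,0,0,0])

```text
time_s: 13.65
eef_pos: [0.6033, 0.2871, -0.0097]
tool_rot: [[-0.174, 0.985, 0.002], [0.985, 0.174, 0.001], [0.001, 0.002, -1.0]]
ft_force: [-0.1, 1.2, -0.0]
opening: 0.0101
finger_force: 39.2
```

Emit:
send_rows([
  [0,0,0],
  [0,0,0],
  [0,0,0],
  [0,0,0],
], twist=[0,0,0,0], gripper=0.35)

```text
time_s: 14.15
eef_pos: [0.6026, 0.2868, -0.0107]
tool_rot: [[-0.173, 0.985, 0.0], [0.985, 0.173, 0.0], [0.0, 0.0, -1.0]]
ft_force: [-0.2, -0.3, -0.4]
opening: 0.0298
finger_force: 0.0
```

Emit:
send_rows([
  [0,0,-0.03],
  [0,0,-0.04],
  [0,0,-0.04],
  [0,0,0],
  [0,0,0],
], twist=[0,0,0,0,0])

```text
time_s: 14.78
eef_pos: [0.602, 0.2865, 0.0987]
tool_rot: [[-0.173, 0.985, -0.001], [0.985, 0.173, -0.0], [-0.0, -0.001, -1.0]]
ft_force: [-0.5, -0.4, -0.4]
opening: 0.0296
finger_force: 0.0
```

```bash
python3 go.py .4178 -.208 .08 -16; python3 -c "
from h import *
p=np.array(arm.read_state()['eef_pos']);print(p)"
```

```text
pos [0.602  0.2865 0.0987] yaw 10.0 open 0.0296 F [-0.5 -0.4 -0.4] ff 0.0 t 14.775 q7 -8.8
twist 0.4535 shift [-0.5262 -0.0407  0.019 ] len 0.528
[0.60199149 0.28654965 0.09866997]
```

Emit:
send_rows([
  [0,0,0],
  [0,0,0],
  [0,0,0],
  [-0.04,-0.003,0],
  [-0.04,-0.003,0],
  [-0.04,-0.003,0],
  [-0.04,-0.003,0],
  [-0.04,-0.003,0],
  [-0.04,-0.003,0],
  [-0.04,-0.003,0],
  [-0.04,-0.003,0],
  [-0.04,-0.003,0],
  [-0.04,-0.003,0],
  [-0.04,-0.003,0],
  [-0.04,-0.003,0],
  [-0.046,-0.004,0.02],
  [0,0,0],
  [0,0,0],
], twist=[0.1512,0.1512,0.1511,0,0,0,0,0,0,0,0,0,0,0,0,0,0,0], gripper=0.4)

```text
time_s: 17.02
eef_pos: [0.4183, -0.207, 0.0781]
tool_rot: [[0.276, 0.961, -0.002], [0.961, -0.276, 0.001], [0.001, -0.003, -1.0]]
ft_force: [0.2, 0.5, 0.0]
opening: 0.0343
finger_force: 0.0
```

```bash
python3 go.py .4178 -.208 -.0202 -16; python3 - <<'E'
from h import *
snap('top','top5.png')
f=lambda n,x0,y0,x1,y1,s:cv2.resize(cv2.imread('pics/'+n)[y0:y1,x0:x1],None,fx=s,fy=s,interpolation=cv2.INTER_CUBIC)
cv2.imwrite('pics/m5.png',np.clip(np.vstack([f('top5.png',110,155,270,240,4),f('top5.png',380,280,540,330,4)])*1.4,0,255).astype('uint8'))
E
```

```text
pos [ 0.4183 -0.207   0.0781] yaw -16.0 open 0.0343 F [0.2 0.5 0. ] ff 0.0 t 17.025 q7 20.4
twist -0.0001 shift [-0.0012  0.0001  0.0983] len 0.098
```

View pics/m5.png

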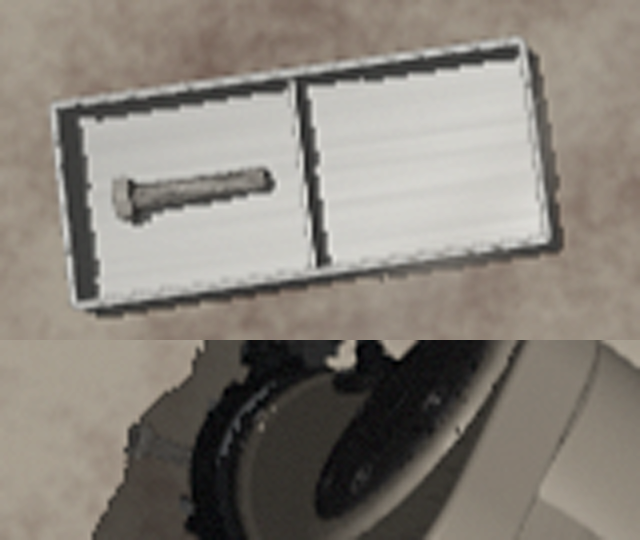

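The M12 bolt lies lengthwise in the left bay, crop (115–270, 170–220). Now grasping the M10.

Emit:
send_rows([
  [-0.001,0,0.03],
  [0,0,0.03],
  [0,0,0.026],
  [0,0,0.012],
  [0,0,0],
  [0,0,0],
], twist=[0,0,0,0,0,0])

```text
time_s: 17.82
eef_pos: [0.42, -0.209, -0.0179]
tool_rot: [[0.275, 0.961, 0.002], [0.961, -0.275, -0.001], [-0.0, 0.002, -1.0]]
ft_force: [-0.4, -0.4, -0.5]
opening: 0.0339
finger_force: 0.0
```

Emit:
send_rows([
  [0,0,0],
  [0,0,0],
  [0,0,0],
  [0,0,0],
  [0,0,0],
], twist=[0,0,0,0,0], gripper=0)

```text
time_s: 18.45
eef_pos: [0.4196, -0.2091, -0.018]
tool_rot: [[0.276, 0.961, 0.002], [0.961, -0.276, -0.0], [0.0, 0.002, -1.0]]
ft_force: [-1.0, 1.1, 6.1]
opening: 0.0074
finger_force: 39.6
```

Emit:
send_rows([
  [0,0,-0.02],
  [0,0,-0.04],
  [0,0,-0.04],
  [0,0,0],
  [0,0,0],
], twist=[0,0,0,0,0])

```text
time_s: 19.08
eef_pos: [0.4182, -0.2083, 0.0805]
tool_rot: [[0.275, 0.961, -0.001], [0.961, -0.275, 0.001], [0.0, -0.001, -1.0]]
ft_force: [-0.7, 0.2, -0.1]
opening: 0.008
finger_force: 39.2
```

```bash
python3 go.py .6192 .181 .08 10
```

```text
pos [ 0.4182 -0.2083  0.0805] yaw -16.0 open 0.008 F [-0.7  0.2 -0.1] ff 39.22412395477295 t 19.075 q7 20.7
twist -0.4535 shift [0.3485 0.2656 0.0006] len 0.438
```

Emit:
send_rows([
  [0,0,0],
  [0,0,0],
  [0,0,0],
  [0.0317,0.0241,0],
  [0.0317,0.0241,0],
  [0.0317,0.0241,0],
  [0.0317,0.0241,0],
  [0.0317,0.0241,0],
  [0.0317,0.0241,0],
  [0.0317,0.0241,0],
  [0.0317,0.0241,0],
  [0.0317,0.0241,0],
  [0.0317,0.0241,0],
  [0.0317,0.0241,0],
  [0,0,0],
  [0,0,0],
], twist=[-0.1512,-0.1512,-0.1511,0,0,0,0,0,0,0,0,0,0,0,0,0])

```text
time_s: 21.08
eef_pos: [0.618, 0.1793, 0.079]
tool_rot: [[-0.173, 0.985, -0.004], [0.985, 0.173, -0.002], [-0.002, -0.004, -1.0]]
ft_force: [-0.0, -0.8, -0.7]
opening: 0.0079
finger_force: 39.2
```

```bash
python3 go.py .6192 .181 -.0135 10
```

```text
pos [0.618  0.1793 0.079 ] yaw 10.0 open 0.0079 F [-0.  -0.8 -0.7] ff 39.2269366979599 t 21.075 q7 2.3
twist -0.0006 shift [0.0016 0.0018 0.0925] len 0.093
```

Emit:
send_rows([
  [0.0015,0,0.03],
  [0,0,0.03],
  [0,0,0.022],
  [0,0,0.012],
  [0,0,0],
  [0,0,0],
], twist=[0,0,0,0,0,0])

```text
time_s: 21.82
eef_pos: [0.6197, 0.1815, -0.0121]
tool_rot: [[-0.173, 0.985, 0.001], [0.985, 0.173, 0.0], [-0.0, 0.001, -1.0]]
ft_force: [-0.3, 0.5, -0.7]
opening: 0.0073
finger_force: 39.3
```

Emit:
send_rows([
  [0,0,0],
  [0,0,0],
  [0,0,0],
  [0,0,0],
], twist=[0,0,0,0], gripper=0.35)

```text
time_s: 22.32
eef_pos: [0.6192, 0.1821, -0.0127]
tool_rot: [[-0.174, 0.985, 0.0], [0.985, 0.174, 0.0], [0.0, 0.0, -1.0]]
ft_force: [-0.6, -0.2, -0.7]
opening: 0.0299
finger_force: 0.0
```

Emit:
send_rows([
  [0,0,-0.03],
  [0,0,-0.04],
  [0,0,-0.04],
  [0,0,0],
  [0,0,0],
], twist=[0,0,0,0,0])

```text
time_s: 22.95
eef_pos: [0.6186, 0.182, 0.0967]
tool_rot: [[-0.173, 0.985, -0.001], [0.985, 0.173, -0.0], [0.0, -0.001, -1.0]]
ft_force: [-0.3, 0.1, -1.4]
opening: 0.0297
finger_force: 0.0
```

```bash
python3 go.py .4332 -.0899 .08 -87
```

```text
pos [0.6186 0.182  0.0967] yaw 10.0 open 0.0297 F [-0.3  0.1 -1.4] ff 0.0 t 22.95 q7 1.9
twist -1.4488 shift [ 0.1994 -0.2618  0.0169] len 0.33
```

```bash
python3 go.py .4332 -.0899 .06 -27
```

```text
pos [0.6186 0.182  0.0967] yaw 10.0 open 0.0297 F [-0.3  0.1 -1.4] ff 0.0 t 22.95 q7 1.9
twist 0.6456 shift [-0.3264 -0.0417  0.0369] len 0.331
```

Emit:
send_rows([
  [0,0,0],
  [0,0,0],
  [0,0,0],
  [0,0,0],
  [-0.0363,-0.0046,0],
  [-0.0363,-0.0046,0],
  [-0.0363,-0.0046,0],
  [-0.0363,-0.0046,0],
  [-0.0363,-0.0046,0],
  [-0.0363,-0.0046,0],
  [-0.0363,-0.0046,0],
  [-0.0363,-0.0046,0],
  [-0.036,-0.0049,0],
  [0,0,0.037],
  [0,0,0],
  [0,0,0],
], twist=[0.1614,0.1614,0.1614,0.1614,0,0,0,0,0,0,0,0,0,0,0,0], gripper=0.6)

```text
time_s: 24.95
eef_pos: [0.4338, -0.0895, 0.0602]
tool_rot: [[0.453, 0.891, -0.001], [0.891, -0.453, -0.0], [-0.001, -0.001, -1.0]]
ft_force: [0.0, -1.1, 0.6]
opening: 0.0511
finger_force: 0.0
```

```bash
python3 go.py .4332 -.0899 -.0192 -27
```

```text
pos [ 0.4338 -0.0895  0.0602] yaw -26.9 open 0.0511 F [ 0.  -1.1  0.6] ff 0.0 t 24.95 q7 -4.7
twist 0.0009 shift [-0.0006 -0.0003  0.0794] len 0.079
```

Emit:
send_rows([
  [-0.001,0,0.03],
  [0,0,0.03],
  [0,0,0.014],
  [0,0,0.008],
  [0,0,0],
  [0,0,0],
], twist=[0,0,0,0,0,0])

```text
time_s: 25.7
eef_pos: [0.4344, -0.0909, -0.021]
tool_rot: [[0.454, 0.891, 0.002], [0.891, -0.454, -0.0], [0.001, 0.002, -1.0]]
ft_force: [-0.3, -0.2, 0.3]
opening: 0.0513
finger_force: 0.0
```

Emit:
send_rows([
  [0,0,0],
  [0,0,0],
  [0,0,0],
  [0,0,0],
  [0,0,0],
], twist=[0,0,0,0,0], gripper=0)

```text
time_s: 26.32
eef_pos: [0.4342, -0.0909, -0.021]
tool_rot: [[0.454, 0.891, 0.002], [0.891, -0.454, 0.0], [0.001, 0.001, -1.0]]
ft_force: [-0.9, -0.0, 5.2]
opening: 0.0282
finger_force: 40.0
```

Emit:
send_rows([
  [0,0,-0.02],
  [0,0,-0.04],
  [0,0,-0.04],
  [0,0,0],
  [0,0,0],
], twist=[0,0,0,0,0])

```text
time_s: 26.95
eef_pos: [0.4327, -0.0904, 0.0777]
tool_rot: [[0.454, 0.891, -0.001], [0.891, -0.454, 0.001], [0.0, -0.001, -1.0]]
ft_force: [0.8, 0.5, -0.5]
opening: 0.0287
finger_force: 39.7
```

```bash
python3 go.py .6048 -.222 .08 -27
```

```text
pos [ 0.4327 -0.0904  0.0777] yaw -27.0 open 0.0287 F [ 0.8  0.5 -0.5] ff 39.66152554785367 t 26.95 q7 -5.6
twist 0.0002 shift [-0.0392  0.2131 -0.0026] len 0.217
```

Emit:
send_rows([
  [-0.006,0.035,0],
  [-0.006,0.035,0],
  [-0.006,0.035,0],
  [-0.006,0.035,0],
  [-0.005,0.035,0],
  [-0.006,0.036,0],
  [0,0,0],
  [0,0,0],
], twist=[0,0,0,0,0,0,0,0])

```text
time_s: 27.95
eef_pos: [0.6038, -0.2171, 0.0761]
tool_rot: [[0.454, 0.891, -0.004], [0.891, -0.454, 0.002], [-0.0, -0.004, -1.0]]
ft_force: [0.0, 0.7, -0.6]
opening: 0.0284
finger_force: 39.7
```

```bash
python3 go.py .6048 -.225 -.0165 -27
```

```text
pos [ 0.6038 -0.2171  0.0761] yaw -27.0 open 0.0284 F [ 0.   0.7 -0.6] ff 39.73251887335209 t 27.95 q7 8.2
twist -0.0006 shift [-0.0066  0.0049  0.0926] len 0.093
```

Emit:
send_rows([
  [-0.0065,0.004,0.03],
  [0,0,0.03],
  [0,0,0.022],
  [0,0,0.011],
  [0,0,0],
  [0,0,0],
], twist=[0,0,0,0,0,0])

```text
time_s: 28.7
eef_pos: [0.6068, -0.2255, -0.0136]
tool_rot: [[0.454, 0.891, 0.002], [0.891, -0.454, -0.001], [0.0, 0.002, -1.0]]
ft_force: [0.8, 0.7, -0.9]
opening: 0.0283
finger_force: 39.8
```

Emit:
send_rows([
  [0,0,0],
  [0,0,0],
  [0,0,0],
  [0,0,0],
], twist=[0,0,0,0], gripper=0.55)

```text
time_s: 29.2
eef_pos: [0.6062, -0.2254, -0.0147]
tool_rot: [[0.454, 0.891, 0.0], [0.891, -0.454, -0.0], [0.0, 0.0, -1.0]]
ft_force: [-0.8, 0.0, 0.1]
opening: 0.0471
finger_force: 0.0
```

Emit:
send_rows([
  [0,0,-0.03],
  [0,0,-0.04],
  [0,0,-0.03],
  [0,0,0],
  [0,0,0],
], twist=[0,0,0,0,0])

```text
time_s: 29.82
eef_pos: [0.6055, -0.2249, 0.0843]
tool_rot: [[0.454, 0.891, -0.001], [0.891, -0.454, 0.001], [0.0, -0.002, -1.0]]
ft_force: [-1.1, 0.6, -0.2]
opening: 0.047
finger_force: 0.0
```

```bash
python3 go.py .4367 -.3077 .06 -10.4
```

```text
pos [ 0.6055 -0.2249  0.0843] yaw -27.0 open 0.047 F [-1.1  0.6 -0.2] ff 0.0 t 29.825 q7 8.6
twist -0.2898 shift [-0.1119 -0.151   0.0244] len 0.19
```

Emit:
send_rows([
  [0,0,0],
  [0,0,0],
  [-0.0224,-0.0302,0],
  [-0.0224,-0.0302,0],
  [-0.0224,-0.0302,0],
  [-0.0224,-0.0302,0],
  [-0.0224,-0.0302,0],
  [0,0,0.024],
  [0,0,0],
  [0,0,0],
], twist=[-0.145,-0.145,0,0,0,0,0,0,0,0])

```text
time_s: 31.08
eef_pos: [0.4377, -0.3076, 0.0608]
tool_rot: [[0.179, 0.984, -0.001], [0.984, -0.179, 0.001], [0.0, -0.001, -1.0]]
ft_force: [0.3, 0.8, 0.4]
opening: 0.0466
finger_force: 0.0
```

```bash
python3 go.py .4367 -.3077 -.0212 -10.4
```

```text
pos [ 0.4377 -0.3076  0.0608] yaw -10.3 open 0.0466 F [0.3 0.8 0.4] ff 0.0 t 31.075 q7 38.7
twist 0.0015 shift [-0.0003 -0.0009  0.082 ] len 0.082
```

Emit:
send_rows([
  [0,-0.0015,0.03],
  [0,0,0.03],
  [0,0,0.015],
  [0,0,0.008],
  [0,0,0],
  [0,0,0],
], twist=[0,0,0,0,0,0])

```text
time_s: 31.82
eef_pos: [0.4367, -0.3087, -0.0208]
tool_rot: [[0.18, 0.984, 0.002], [0.984, -0.18, -0.001], [-0.001, 0.002, -1.0]]
ft_force: [-0.2, 0.2, -0.1]
opening: 0.0472
finger_force: 0.0
```

Emit:
send_rows([
  [0,0,0],
  [0,0,0],
  [0,0,0],
  [0,0,0],
  [0,0,0],
], twist=[0,0,0,0,0], gripper=0)

```text
time_s: 32.45
eef_pos: [0.4366, -0.3085, -0.0209]
tool_rot: [[0.18, 0.984, 0.002], [0.984, -0.18, -0.001], [-0.0, 0.002, -1.0]]
ft_force: [-0.4, 0.9, 6.1]
opening: 0.0221
finger_force: 40.0
```

Emit:
send_rows([
  [0,0,-0.02],
  [0,0,-0.04],
  [0,0,-0.04],
  [0,0,0],
  [0,0,0],
], twist=[0,0,0,0,0])

```text
time_s: 33.08
eef_pos: [0.4353, -0.3073, 0.0774]
tool_rot: [[0.18, 0.984, -0.001], [0.984, -0.18, 0.001], [0.001, -0.001, -1.0]]
ft_force: [-1.4, 0.5, -0.2]
opening: 0.0222
finger_force: 39.4
```

```bash
python3 go.py .6048 -.287 .08 -10.4
```

```text
pos [ 0.4353 -0.3073  0.0774] yaw -10.4 open 0.0222 F [-1.4  0.5 -0.2] ff 39.434732201043516 t 33.075 q7 38.2
twist 0.0005 shift [ 0.0505  0.163  -0.0028] len 0.171
```

Emit:
send_rows([
  [0.01,0.033,0],
  [0.01,0.033,0],
  [0.01,0.033,0],
  [0.01,0.032,0],
  [0.01,0.032,0],
  [0,0,0],
  [0,0,0],
], twist=[0,0,0,0,0,0,0])

```text
time_s: 33.95
eef_pos: [0.6033, -0.2882, 0.0762]
tool_rot: [[0.181, 0.983, -0.004], [0.983, -0.181, 0.001], [0.0, -0.004, -1.0]]
ft_force: [-1.3, -0.8, 0.2]
opening: 0.0225
finger_force: 39.5
```

```bash
python3 go.py .6048 -.287 -.0165 -10.4
```

```text
pos [ 0.6033 -0.2882  0.0762] yaw -10.4 open 0.0225 F [-1.3 -0.8  0.2] ff 39.45685519021936 t 33.95 q7 28.7
twist -0.0005 shift [0.0014 0.0016 0.0927] len 0.093
```

Emit:
send_rows([
  [0.0015,0,0.03],
  [0,0,0.03],
  [0,0,0.023],
  [0,0,0.011],
  [0,0,0],
  [0,0,0],
], twist=[0,0,0,0,0,0])

```text
time_s: 34.7
eef_pos: [0.6057, -0.2874, -0.015]
tool_rot: [[0.181, 0.984, 0.001], [0.984, -0.181, -0.001], [-0.001, 0.001, -1.0]]
ft_force: [0.3, -0.4, 0.0]
opening: 0.0221
finger_force: 39.5
```

Emit:
send_rows([
  [0,0,0],
  [0,0,0],
  [0,0,0],
  [0,0,0],
], twist=[0,0,0,0], gripper=0.5)

```text
time_s: 35.2
eef_pos: [0.6056, -0.2867, -0.0157]
tool_rot: [[0.18, 0.984, 0.0], [0.984, -0.18, -0.0], [0.0, 0.0, -1.0]]
ft_force: [0.6, -0.3, -0.2]
opening: 0.0426
finger_force: 0.0
```

Emit:
send_rows([
  [0,0,-0.03],
  [0,0,-0.04],
  [0,0,-0.05],
  [0,0,0],
  [0,0,0],
], twist=[0,0,0,0,0])

```text
time_s: 35.83
eef_pos: [0.6053, -0.2865, 0.104]
tool_rot: [[0.18, 0.984, -0.0], [0.984, -0.18, 0.0], [0.0, -0.0, -1.0]]
ft_force: [-0.1, 0.7, -0.7]
opening: 0.0424
finger_force: 0.0
```

```bash
python3 go.py .4494 .0411 .1 15
```

```text
pos [ 0.6053 -0.2865  0.104 ] yaw -10.4 open 0.0424 F [-0.1  0.7 -0.7] ff 0.0 t 35.825 q7 28.0
twist -0.4431 shift [ 0.3568 -0.0658  0.0042] len 0.363
```

Emit:
send_rows([
  [0,0,0],
  [0,0,0],
  [0,0,0],
  [0.0324,-0.006,0],
  [0.0324,-0.006,0],
  [0.0324,-0.006,0],
  [0.0324,-0.006,0],
  [0.0324,-0.006,0],
  [0.0324,-0.006,0],
  [0.0324,-0.006,0],
  [0.0324,-0.006,0],
  [0.0324,-0.006,0],
  [0.0324,-0.006,0],
  [0.0328,-0.006,0],
  [0,0,0],
  [0,0,0],
], twist=[-0.1477,-0.1477,-0.1477,0,0,0,0,0,0,0,0,0,0,0,0,0], gripper=1)

```text
time_s: 37.83
eef_pos: [0.4488, 0.0402, 0.1034]
tool_rot: [[-0.259, 0.966, -0.002], [0.966, 0.259, -0.001], [-0.001, -0.002, -1.0]]
ft_force: [0.3, -0.1, -0.0]
opening: 0.0851
finger_force: 0.0
```

```bash
python3 go.py .4494 .0411 -.008 15;  python3 - <<'E'
from h import *
snap('side','side6.png'); cv2.imwrite('pics/s6.png',cv2.imread('pics/side6.png')[100:420,180:540])
p=arm.read_state()['eef_pos']; print(px('side',[.4494,.0411,0]),px('side',[.4494,.0411,.06]))
E
```

```text
pos [0.4488 0.0402 0.1034] yaw 15.0 open 0.0851 F [ 0.3 -0.1 -0. ] ff 0.0 t 37.825 q7 13.8
twist 0.0 shift [0.0008 0.001  0.1114] len 0.111
[284.60865377 254.70634331] [283.01938946 228.78311991]
```

View pics/s6.png

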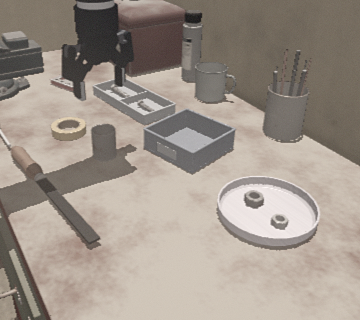

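The side view shows a bolt in each bay and the nuts flat in the dish, at crop (255,198) and (280,221). The pipe is at (284,242), against a prediction of (283.8,241.7). Grasping it.

Emit:
send_rows([
  [0.001,0,0.03],
  [0,0,0.03],
  [0,0,0.03],
  [0,0,0.015],
  [0,0,0.007],
  [0,0,0],
  [0,0,0],
], twist=[0,0,0,0,0,0,0])

```text
time_s: 38.75
eef_pos: [0.4502, 0.0418, -0.0069]
tool_rot: [[-0.259, 0.966, 0.002], [0.966, 0.259, 0.0], [-0.0, 0.002, -1.0]]
ft_force: [0.1, -0.3, 0.4]
opening: 0.0855
finger_force: 0.0
```

Emit:
send_rows([
  [0,0,0],
  [0,0,0],
  [0,0,0],
  [0,0,0],
  [0,0,0],
], twist=[0,0,0,0,0], gripper=0, squeeze=50)

```text
time_s: 39.38
eef_pos: [0.4495, 0.0419, -0.0072]
tool_rot: [[-0.259, 0.966, 0.001], [0.966, 0.259, 0.0], [0.0, 0.001, -1.0]]
ft_force: [-1.2, 0.0, 5.9]
opening: 0.0474
finger_force: 50.7
```

Emit:
send_rows([
  [0,0,-0.02],
  [0,0,-0.03],
  [0,0,-0.03],
  [0,0,-0.02],
  [0,0,0],
  [0,0,0],
], twist=[0,0,0,0,0,0])

```text
time_s: 40.12
eef_pos: [0.448, 0.0417, 0.091]
tool_rot: [[-0.259, 0.966, -0.002], [0.966, 0.259, -0.0], [0.0, -0.002, -1.0]]
ft_force: [0.4, 0.5, -2.7]
opening: 0.0473
finger_force: 51.8
```

```bash
python3 go.py .6133 -.018 .09 15
```

```text
pos [0.448  0.0417 0.091 ] yaw 15.0 open 0.0473 F [ 0.4  0.5 -2.7] ff 51.84099948266521 t 40.125 q7 14.2
twist 0.0002 shift [-0.1005  0.1442  0.0007] len 0.176
```

Lifted 98 mm, so the pipe clears the 45 mm bin wall.

Emit:
send_rows([
  [-0.0167,0.024,0],
  [-0.0167,0.024,0],
  [-0.0167,0.024,0],
  [-0.0167,0.024,0],
  [-0.0167,0.024,0],
  [-0.0167,0.024,0],
  [0,0,0],
  [0,0,0],
], twist=[0,0,0,0,0,0,0,0])

```text
time_s: 41.12
eef_pos: [0.6125, -0.0174, 0.0904]
tool_rot: [[-0.259, 0.966, -0.004], [0.966, 0.259, 0.0], [0.001, -0.004, -1.0]]
ft_force: [-0.4, -0.1, -1.4]
opening: 0.0474
finger_force: 52.1
```

```bash
python3 go.py .6133 -.018 -.003 15
```

```text
pos [ 0.6125 -0.0174  0.0904] yaw 15.0 open 0.0474 F [-0.4 -0.1 -1.4] ff 52.05018482054584 t 41.125 q7 26.1
twist -0.0 shift [-0.0009  0.001   0.0934] len 0.093
```

Emit:
send_rows([
  [0,0,0.03],
  [0,0,0.03],
  [0,0,0.02],
  [0,0,0.009],
  [0,0,0.004],
  [0,0,0],
  [0,0,0],
], twist=[0,0,0,0,0,0,0])

```text
time_s: 42.0
eef_pos: [0.615, -0.0178, 0.0002]
tool_rot: [[-0.259, 0.966, 0.002], [0.966, 0.259, 0.0], [-0.0, 0.002, -1.0]]
ft_force: [-0.5, 0.6, -2.2]
opening: 0.0476
finger_force: 52.1
```

Emit:
send_rows([
  [0,0,0.0025],
  [0,0,0],
  [0,0,0],
], twist=[0,0,0])

```text
time_s: 42.38
eef_pos: [0.6142, -0.0177, -0.0033]
tool_rot: [[-0.259, 0.966, 0.0], [0.966, 0.259, 0.0], [0.0, 0.0, -1.0]]
ft_force: [0.5, 0.1, -0.7]
opening: 0.0469
finger_force: 52.1
```

Emit:
send_rows([
  [0,0,0.001],
  [0,0,0],
], twist=[0,0])

```text
time_s: 42.62
eef_pos: [0.6144, -0.0178, -0.004]
tool_rot: [[-0.259, 0.966, 0.0], [0.966, 0.259, -0.0], [-0.0, 0.0, -1.0]]
ft_force: [-0.4, -0.8, -0.7]
opening: 0.047
finger_force: 52.3
```

Emit:
send_rows([
  [0,0,0],
  [0,0,0],
  [0,0,0],
  [0,0,0],
], twist=[0,0,0,0], gripper=0.75)

```text
time_s: 43.12
eef_pos: [0.6142, -0.0177, -0.0043]
tool_rot: [[-0.259, 0.966, 0.0], [0.966, 0.259, 0.0], [-0.0, 0.0, -1.0]]
ft_force: [0.1, 0.2, -0.8]
opening: 0.0642
finger_force: 0.0
```

Emit:
send_rows([
  [0,0,-0.02],
  [0,0,-0.03],
  [0,0,-0.04],
  [0,0,-0.04],
  [0,0,-0.03],
  [-0.04,-0.04,0],
  [-0.04,-0.04,0],
  [-0.04,-0.04,0],
  [-0.04,-0.04,0],
  [-0.04,0,0],
  [-0.04,0,0],
  [0,0,0],
  [0,0,0],
], twist=[0,0,0,0,0,0,0,0,0,0,0,0,0])

```text
time_s: 44.75
eef_pos: [0.5217, -0.29, 0.1554]
tool_rot: [[-0.259, 0.966, -0.0], [0.966, 0.259, 0.001], [0.001, -0.0, -1.0]]
ft_force: [-0.4, 0.9, 0.5]
opening: 0.0638
finger_force: 0.0
```

```bash
python3 - <<'E'
from h import *
snap('top','top7.png'); im=cv2.imread('pics/top7.png')[140:330,110:510]
cv2.imwrite('pics/m7.png',np.clip(cv2.resize(im,None,fx=2,fy=2,interpolation=cv2.INTER_CUBIC)*1.3,0,255).astype('uint8'))
E
```

```text
(no output)
```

View pics/m7.png

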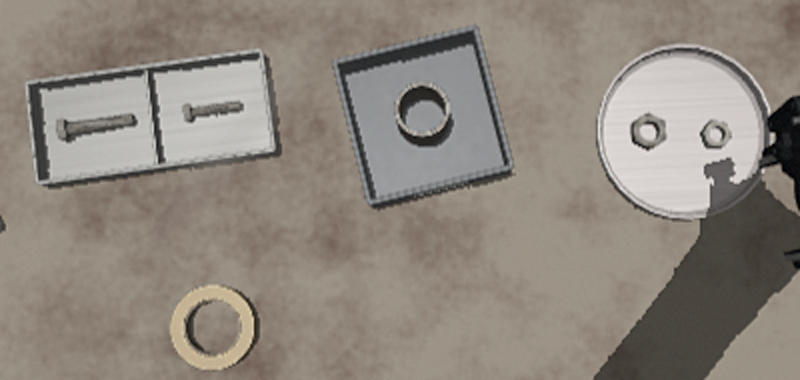

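The final view shows a bolt lengthwise in each bay at (95,127) and (213,111). The pipe stands in the bin at (424,112), and the nuts lie flat in the dish at (649,131) and (716,134). The tape is unmoved at (214,327), and the gripper is well clear above.

```bash
python3 -c "
from plant import arm
print(arm.job_done())"
```

```text
the job is handed in; nothing more can be done
None
```

The job is handed in at about 45 s, and the last picture showed a bolt lengthwise in each tray bay, both nuts flat side by side in the dish, the pipe standing in the bin, the tape unmoved and the gripper clear.

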